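# Lock a tube rack onto the bench mixer

## Task

Secure the rack of capped tubes on the mixer for shaking: with a finger, push the hold-down strap by its blue thumb tab so that it swings fully over the rack and its hook is home on the stud, and only then push the blue cam lever fully down to lock it. Nothing is picked up: leave the rack standing where it is on the platform and do not disturb anything else on the bench.

Things in the scene. Friction and masses are not known exactly. Their poses are not given: they have to be found in the camera images.
- mixer: Bench-top tube mixer, fixed: grey housing 250 x 290 mm (x by y), above it a platform 226 x 266 mm, its top 80 mm above the bench. Origin: centre of its underside, on the bench; z up; its -x side is the front panel, roughly towards the robot. On its x axis stand two steel columns: the strap's pivot at x = -70 mm, the cam and its stud at x = +70 mm; the rack is between them.
- strap_pivot (a point): Point on the vertical pivot axis of the hold-down strap, at the front column, 176 mm above the bench. The strap: aluminium bar 22 mm wide, 8 mm thick, 157 mm long from this axis, black rubber pad under it, hook slot 140 mm from the axis; its top is about 179 mm above the bench, and it passes about 2 mm above the tube caps while the lever is up. The pivot nut's top is at 190 mm.
- strap (a joint): Swing of the strap about the vertical axis at strap_pivot, rad. 0 = fully over the rack, pointing along the mixer's +x, hook home on the stud (hard stop). Positive = open, counter-clockwise seen from above; 1.57 points along the mixer's +y; stop at 1.65. Starts at 1.0 to 1.6. Its direction seen from above is mixer yaw + this value. Stays where left; about 1 N at the tab moves it.
- strap_tab (a point): Centre of the blue grip on the strap's upright thumb tab, on the strap's centre line, 80 mm from the pivot axis, about 205 mm above the bench (202 mm when clamped). Grip 28 mm long along the strap, 7 mm thick, 20 mm high; the 4 mm thick tab rises from the strap's top to about 215 mm. Push on its flat side to swing the strap.
- lever_axle (a point): Centre of the cam, on top of the back column (mixer x = +70 mm, y = 0), 192 mm above the bench; steel cam disc of 12.5 mm radius, 3 mm off-centre. The lever turns here about a level axis parallel to the mixer's x axis.
- lever (a joint): Angle of the cam lever above level, rad. 0 = fully down, locked (stop): level, along the mixer's -y. 1.2 = fully up (stop), leaning 20 degrees from upright towards the mixer's -y. Starts at 0.95 to 1.2. The way down is towards the mixer's -y and down. Stiff, about 6 N at the handle, stays where left. Going down it draws the strap down 3 mm, pressing the pad on the tube caps.
- lever_end (a point): Outer end of the blue handle of the cam lever, 88 mm from lever_axle. The handle covers the outer 56 mm of the lever and is 20 mm wide (along the mixer's x) and 12 mm thick; a steel neck joins it to the cam.
- rack: White rack, 80 mm (x) by 160 mm (y), its top plate 52 mm high, full of tubes with crimson caps (a few holes empty); caps 17 mm across, their tops 84 mm above the rack's underside, 164 mm above the bench. Loose, 0.4 to 0.75 kg, standing on the platform between low lips. Origin: centre of its underside. It must stay there.
- spare_rack: Bystander: loose white rack, 61 x 141 mm, 84 mm high over its few capped tubes, on the bench on the mixer's -y side. Origin: centre of its underside.
- bottle: Bystander: loose amber bottle with white cap, 66 mm across, 150 mm high, on the mixer's +y side. Origin: centre of its underside.
- jar: Bystander: loose clear jar with yellow cap, 54 mm across, 65 mm high, on the mixer's +y side. Origin: centre of its underside.
- marker: Bystander: white marker pen with dark cap lying on the bench, 130 mm long, 14 mm thick, on the mixer's +y side. Origin: under its middle.
- timer: Bystander: white square lab timer lying flat, 65 x 65 x 18 mm, in front of the mixer. Origin: centre of its underside.
- tip_box: Bystander: teal pipette tip box, 85 x 122 x 53 mm, on the mixer's -y side. Origin: centre of its underside.
- tube_block: Bystander: white block 50 x 50 x 35 mm holding one tube with a violet cap, 88 mm high in all, in front of the mixer. Origin: centre of its underside.

How it is judged (in metres and radians):
On the way, in this order (a step that is already met when the one before it is completed fails the run):
1. the strap is swung fully over the rack (within 0.06 rad of its stop) while the cam lever still stands up (value of joint strap below 0.06 rad and value of joint lever above 0.7 rad), for 0.2 s.
2. the cam lever is pushed fully down with the strap home (value of joint strap below 0.06 rad and value of joint lever below 0.08 rad), for 0.2 s.
At the end, for the whole second after the job is handed in: The strap is home over the rack (joint within 0.06 rad of 0), the cam lever is down (within 0.08 rad of 0), both at rest; the strap presses on the rack's tubes with more than 4 N; the rack stands upright within 8 mm of where it was (all of step 2 and velocity of joint each of lever, strap below 0.05 rad/s and contact force between strap and rack above 4 N and distance of rack from where it was at the start of the episode below 0.008 m and angle between rack's own z axis and vertical below 0.04 rad); the robot touches nothing.
It fails at once if the cam lever is pushed down before the strap is over the rack (value of joint lever below 0.7 rad and value of joint strap above 0.08 rad).
It fails at once if the rack is lifted or shifted by more than 10 mm, or tipped (distance of rack from where it was at the start of the episode above 0.01 m or angle between rack's own z axis and vertical above 0.12 rad).
It fails at once if another thing on the bench is moved by more than 15 mm or knocked over (distance of any of spare_rack, bottle, jar, marker, timer, tip_box, tube_block from where it was at the start of the episode above 0.015 m or angle between any of spare_rack, bottle, jar, timer, tip_box, tube_block's own z axis and vertical above 0.3 rad).
It also fails if it takes over 51 s, if anything falls off the work surface, if the arm or the gripper's body presses on something with over 40 N, if the wrist force passes 120 N, or if a joint passes its speed limit or range.

## Robot

A 6-joint arm with a two-finger parallel gripper is mounted at the origin on the work surface. World frame = base frame: x ahead of the robot, y to its left, z up, the work surface at z = 0. Lengths are in mm, angles in rad, forces in N, time in s.
With the tool pointing down it reaches from about 350 to 975 mm from the base axis. Payload 7.1 kg.
Tool frame: the origin (TCP) lies between the finger pads; the fingertips stand 14 mm ahead of it and the grasp point (between the pads) lies 5 mm behind it; z points along the fingers, y is the direction in which the jaws open and shut (so a half turn about z gives the same grasp; the last joint's range is limited). The gripper opens to 88 mm and grips with 3 to 60 N. Pads are 20 mm wide; open, the fingers measure 115 mm over their backs; the gripper's body (75 mm by 178 mm) begins 61 mm behind the grasp point.
Start: joints at [1.083, 0.423, 1.63, -0, 1.089, -0.019], TCP at [282.353, 557.568, 236.675] pointing down, gripper open.
Joint ranges: [-3, 3], [-0.9, 2.11], [0.09, 2.58], [-1.31, 4.45], [0.11, 2.69], [-2.54, 2.54]. Speed limits (rad/s): [2.39, 2.39, 3.01, 3.14, 3.14, 3.14].

## Interface

Orientations are given as a rotation vector (axis times angle).
In Python, from workcell import get_obs, get_image, calibration, close_job, regions_of, place_of gives the robot as it stands.
- The arm moves only by the tool move_arm, never from a script. Its argument "deltas" is a list of rows, each a list of 5 numbers: the closure in counts, from 0 (fully open) to 255 (shut), then the shift along the tool's x, y, z in m, then the turn about the tool's z in rad. In form: [[grip, x, y, z, roll], ...]. A call has 1 to 5 rows; each row is the pose to reach, as a shift and turn from the pose commanded when the call began, along the tool's axes at that moment; what a row does not reach only later rows make up. A row lasts 1/12 s, in which the tool goes at most 41.7 mm and 7.16 degrees, less where a joint would pass 70% of its speed; a pose out of reach is approached as far as the arm can. A call with a gripper value outside its range is refused whole. The fingers move at their own pace and stop on an object; the grip force is fixed at half the most. Time passes only in rows, so rows that repeat a pose let the fingers close. It gives the time, the measured TCP pose, the force and the opening at its end, in the units of the state.
- get_obs(): the state, without advancing time (a new reading comes with each control period).
- get_image(name): name is "side" or "top"; returns the picture (480x640x3 uint8, blue, green, red); there is no depth.
- calibration(name): a dict with "intrinsics" (3x3 intrinsics, pixels), "world_to_cam" (4x4, takes a point from world to camera coordinates). Camera axes: x right, y down, z forward; pixel columns grow to the right and rows downward; lengths in mm; the calibration is good to about 2 mm. A picture is of the moment at which its call begins. calibration takes no time and is no camera call.
- close_job(): hands the job in, once; it reports no verdict.
Trained networks look in the newest picture that a camera, given by its name, has taken for a name from the list of things; names that differ only in an ending like _2 or _b are one class to them, and where a whole thing is asked for, a point or a joint stands for the part that bears it (a point fixed in the world has none). Each returns a list of dicts, best first, with "conf" (0 to 1); they miss things now and then, are a little off and sometimes report something else, mostly with a low value. They report only what shows in the picture. A call takes as long as a camera call.
- regions_of(camera, name): "region" (480x640 bool, what is visible of it).
- place_of(camera, name): "location" ([x, y, z] in mm, in world coordinates, good to about 4 mm: a listed point, or the origin of a listed thing).
The state is a dict: "t": time; "qpos": joint angles; "qvel": joint speeds; "joint_torque": joint torques, N m; "ee_pos": TCP position; "orientation": TCP orientation; "ft_force": force on the tool from outside, world axes, zero at the start; "moment": the same for the moment, N m; "width": finger opening in mm.
Only numpy, scipy, OpenCV 4.12 (cv2) and the standard library are available. Lean on these libraries where they do the work, as an engineer would, in place of code of your own. Each camera call takes 0.05 s, during which the arm holds its last target.

## Working session

There is one attempt and no reset: what is moved stays moved. The work goes in short steps, Python scripts to look and compute and a tool call to move; the robot and the scene stay as the last step left them, time stands still between calls to the robot, and variables do not carry over. Pictures are saved under pics/ and viewed, and the job is handed in when it is done.

Besides the shell and the picture viewer there is one more tool, called after "Emit:" as name(argument=value, ...) on one line, values as JSON. move_arm: Moves the arm, as the interface text tells. Its arguments: {"type":"object","properties":{"deltas":{"type":"array","items":{"type":"array","items":{"type":"number"}}}},"required":["deltas"]}

```bash
mkdir -p pics; ls; python3 - <<'E'
from workcell import *
import cv2
o=get_obs();print({k:o[k] for k in('t','ee_pos','orientation','ft_force','width')})
for c in('side','top'):
    cv2.imwrite(f'pics/{c}0.png',get_image(c))
    for n in('mixer','strap_pivot','strap_tab','lever_axle','lever_end','rack','spare_rack','bottle','tip_box','tube_block'):
        r=place_of(c,n); print(c,n,[( [round(float(v)) for v in q['location']],round(q['conf'],2)) for q in r[:2]])
    k=calibration(c);print(k)
print(get_obs()['t'])
E
```

```text
pics
{'t': 0.0, 'ee_pos': array([282.12849516, 557.09323723, 235.89934633]), 'orientation': array([-7.29644075e-01, -3.05528985e+00,  2.34505373e-03]), 'ft_force': array([ 0.36701107, -0.37153345,  0.06992547]), 'width': 87.50451754406905}
side mixer [([592, 52, 0], 0.85)]
side strap_pivot [([531, 70, 180], 0.96), ([650, -3, 269], 0.53)]
side strap_tab [([560, 143, 202], 0.8), ([784, 230, 0], 0.42)]
side lever_axle [([660, 31, 194], 0.85)]
side lever_end [([650, -1, 274], 0.56)]
side rack [([593, 54, 83], 0.95)]
side spare_rack [([497, -139, 3], 0.81), ([659, 30, 193], 0.65)]
side bottle [([782, 232, 2], 0.77)]
side tip_box [([392, -260, -1], 0.89)]
side tube_block [([417, 58, 2], 0.94)]
{'intrinsics': array([[517.94247345,   0.        , 323.29444846],
       [  0.        , 517.94247345, 239.65874443],
       [  0.        ,   0.        ,   1.        ]]), 'world_to_cam': array([[ 7.46586348e-01, -6.65102142e-01,  1.57469006e-02,
        -4.53166745e+02],
       [-5.08435851e-01, -5.85671785e-01, -6.31253947e-01,
         3.62422587e+02],
       [ 4.29070868e-01,  4.63279290e-01, -7.75
[... 382 characters left out ...]
 271, 0], 0.19)]
top spare_rack [([498, -133, -1], 0.65)]
top bottle [([782, 229, 1], 0.59)]
top tip_box [([398, -263, 1], 0.62)]
top tube_block [([410, 58, -2], 0.63)]
{'intrinsics': array([[469.2838372 ,   0.        , 324.80437023],
       [  0.        , 469.2838372 , 236.77372751],
       [  0.        ,   0.        ,   1.        ]]), 'world_to_cam': array([[-6.44675534e-03, -9.99892989e-01,  1.31319866e-02,
        -1.00246877e+01],
       [-9.80341413e-01,  3.72982847e-03, -1.97273419e-01,
         6.07256305e+02],
       [ 1.97203329e-01, -1.41456038e-02, -9.80260552e-01,
         1.09735421e+03],
       [ 0.00000000e+00,  0.00000000e+00,  0.00000000e+00,
         1.00000000e+00]])}
1.1
```

View pics/side0.png

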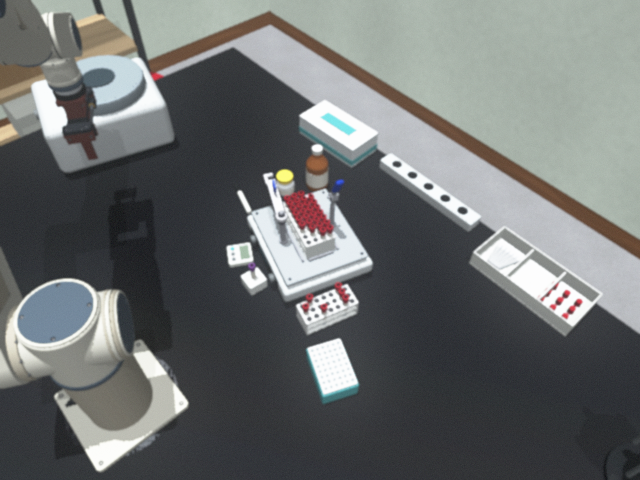

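View pics/top0.png

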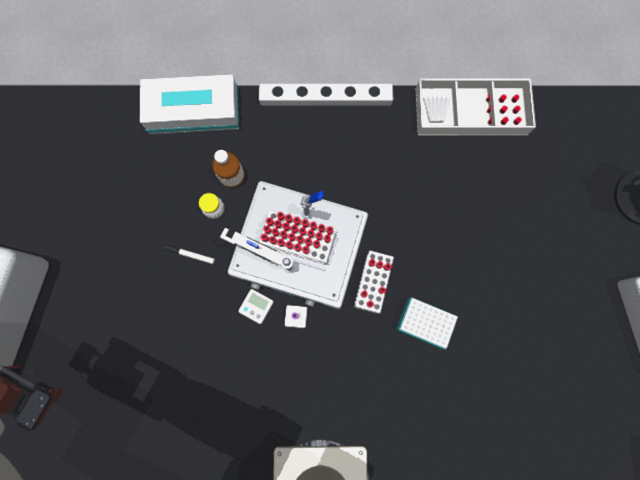

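```bash
cat > h.py <<'E'
import numpy as np
from scipy.spatial.transform import Rotation as R
from workcell import *
P=np.array([528,72.]);A=np.array([660,32.])
ex=(A-P)/np.linalg.norm(A-P);ey=np.array([-ex[1],ex[0]]);M=(P+A)/2
def W(x,y,z):return np.r_[M+ex*x+ey*y,z]          # mixer frame -> world
def D(targets):
    o=get_obs();r=R.from_rotvec(o['orientation']).as_matrix();
    ty=r[:,1];a=np.arctan2(ty[1],ty[0]);b=np.arctan2(ey[1],ey[0]);print('t',o['t'],'roll',round(-(b-a),3),'F',o['ft_force'].round(1))
    d=o['ee_pos']-np.r_[M,0];print('now mixer',(d[:2]@ex).round(1),(d[:2]@ey).round(1),d[2].round(1))
    for t in targets:print(np.round(t,1),(r.T@(W(*t)-o['ee_pos'])/1000).round(4))
def S(th,rho=82,gap=0):
    c=np.array([-70,0])+rho*np.array([np.cos(th),np.sin(th)])+(3.5+gap)*np.array([-np.sin(th),np.cos(th)])+[-10,13.5]
    return [c[0],c[1],209]
E
python3 - <<'E'
from h import *
t=S(1.45,gap=20)
D([[t[0],t[1],237],t])
E
```

```text
t 1.1 roll -0.175 F [-0.1 -0.1 -0.1]
now mixer -444.9 393.4 236.7
[-93.4  97.7 237. ] [-3.974e-01 -2.302e-01 -3.000e-04]
[-93.4  97.7 209. ] [-0.3974 -0.2302  0.0277]
```

Emit:
move_arm(deltas=[[255,-0.034,-0.02,0,-0.09],[255,-0.068,-0.04,0,-0.175],[255,-0.102,-0.06,0,-0.175],[255,-0.136,-0.08,0,-0.175],[255,-0.17,-0.1,0,-0.175]])

```text
t: 1.52
ee_pos: [389.4, 390.1, 236.8]
orientation: [0.459, 3.108, 0.0]
ft_force: [0.6, -0.5, -0.9]
width: 58.3
```

```bash
python3 - <<'E'
from h import *
t=S(1.45,gap=20)
D([[t[0],t[1],237],t])
E
```

```text
t 1.5167 roll 0.001 F [ 0.6 -0.5 -0.9]
now mixer -293.8 264.2 236.8
[-93.4  97.7 237. ] [-2.002e-01 -1.667e-01 -2.000e-04]
[-93.4  97.7 209. ] [-0.2002 -0.1667  0.0278]
```

Emit:
move_arm(deltas=[[255,-0.03,-0.025,0,0],[255,-0.06,-0.05,0,0],[255,-0.09,-0.075,0,0],[255,-0.12,-0.1,0,0],[255,-0.15,-0.125,0,0]])

```text
t: 1.93
ee_pos: [497.0, 226.7, 236.9]
orientation: [0.46, 3.107, 0.0]
ft_force: [-0.3, 0.4, -0.8]
width: 24.6
```

Emit:
move_arm(deltas=[[255,0,0,0,0],[255,0,0,0,0]])

```text
t: 2.1
ee_pos: [497.1, 227.0, 236.7]
orientation: [0.466, 3.107, 0.0]
ft_force: [-0.2, 0.9, 0.7]
width: 11.4
```

```bash
python3 - <<'E'
from h import *
import cv2
t=S(1.45,gap=20)
D([[t[0],t[1],237],t])
for c in('side','top'):
    im=get_image(c);K=calibration(c)
    def px(p):
        q=K['world_to_cam']@np.r_[p,1];q=K['intrinsics']@q[:3];return tuple((q[:2]/q[2]).round().astype(int))
    pts={'piv':W(-70,0,190),'axle':W(70,0,192),'t':W(*S(1.45,gap=20)),'tcp':get_obs()['ee_pos'],'tab':W(-70+80*np.cos(1.45),80*np.sin(1.45),205)}
    u,v=px(W(0,30,190));x0,y0=max(u-80,0),max(v-65,0)
    cr=cv2.resize(im[y0:y0+130,x0:x0+160],None,fx=5,fy=4.6*5/4.6*600/650,interpolation=cv2.INTER_CUBIC)
    sx,sy=5,600/650*5
    for n,p in pts.items():
        a=px(p);b=(int((a[0]-x0+.5)*sx),int((a[1]-y0+.5)*sy));cv2.circle(cr,b,3,(0,255,0),-1);cv2.putText(cr,n,b,0,.5,(0,255,0))
    cv2.imwrite(f'pics/{c}1.png',cr)
E
```

```text
t 2.1 roll -0.004 F [-0.2  0.9  0.7]
now mixer -143.5 139.3 236.7
[-93.4  97.7 237. ] [-0.0502 -0.0414 -0.0003]
[-93.4  97.7 209. ] [-0.0502 -0.0414  0.0277]
```

View pics/side1.png

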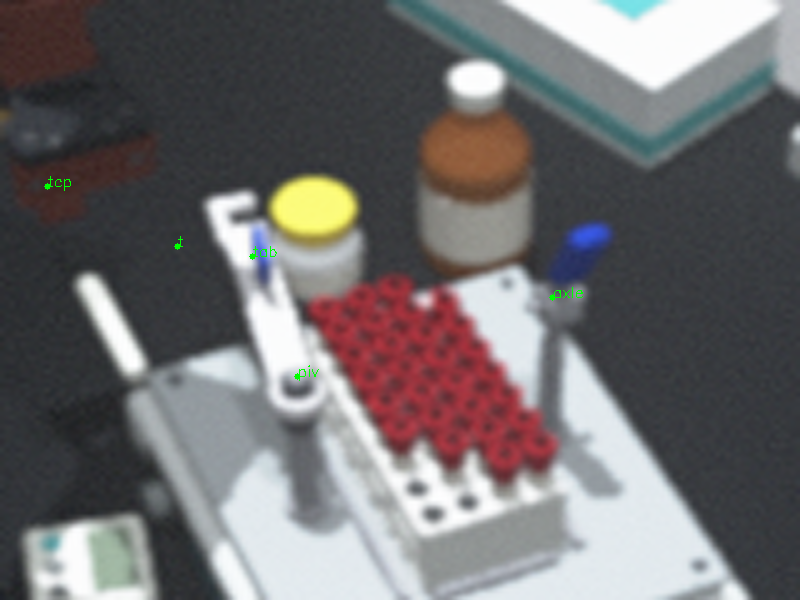

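View pics/top1.png

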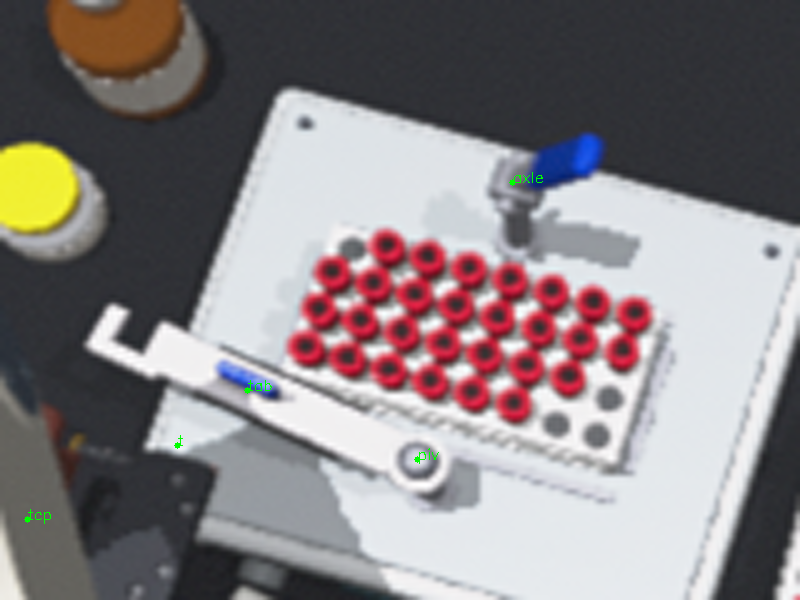

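Emit:
move_arm(deltas=[[255,-0.025,-0.02,0,0],[255,-0.05,-0.041,0,0],[255,-0.05,-0.041,0.014,0],[255,-0.05,-0.041,0.028,0],[255,-0.05,-0.041,0.028,0]])

```text
t: 2.62
ee_pos: [530.2, 175.5, 206.4]
orientation: [-0.457, -3.104, 0.002]
ft_force: [-0.9, -0.3, 0.1]
width: 0.1
```

```bash
python3 - <<'E'
from h import *
D([S(t) for t in np.arange(1.4,-.01,-.1)])
E
```

```text
t 2.6167 roll 0.002 F [-0.9 -0.3  0.1]
now mixer -96.9 99.7 206.4
[-69.5  94.9 209. ] [-0.0273 -0.0049 -0.0027]
[-61.4  93.4 209. ] [-0.0354 -0.0063 -0.0027]
[-53.5  91.2 209. ] [-0.0433 -0.0086 -0.0027]
[-45.9  88.2 209. ] [-0.0509 -0.0116 -0.0028]
[-38.6  84.4 209. ] [-0.0582 -0.0154 -0.0028]
[-31.8  79.9 209. ] [-0.0651 -0.0199 -0.0028]
[-25.4  74.8 209. ] [-0.0714 -0.0251 -0.0028]
[-19.5  69.  209. ] [-0.0773 -0.0309 -0.0028]
[-14.3  62.7 209. ] [-0.0825 -0.0372 -0.0028]
[ -9.7  55.9 209. ] [-0.0871 -0.044  -0.0028]
[ -5.8  48.7 209. ] [-0.0909 -0.0512 -0.0028]
[ -2.7  41.1 209. ] [-0.0941 -0.0588 -0.0028]
[ -0.3  33.2 209. ] [-0.0964 -0.0667 -0.0028]
[  1.2  25.2 209. ] [-0.098  -0.0747 -0.0028]
[  2.  17. 209.] [-0.0987 -0.0829 -0.0028]
```

Emit:
move_arm(deltas=[[255,-0.01,-0.002,-0.003,0],[255,-0.02,-0.003,-0.003,0],[255,-0.027,-0.005,-0.003,0],[255,-0.035,-0.006,-0.003,0],[255,-0.043,-0.008,-0.003,0]])

```text
t: 3.03
ee_pos: [572.1, 154.6, 212.3]
orientation: [0.459, 3.107, 0.001]
ft_force: [-1.1, 0.4, 0.5]
width: 0.7
```

```bash
python3 - <<'E'
from h import *
D([S(t) for t in np.arange(1.2,-.01,-.1)])
E
```

```text
t 3.0333 roll 0.001 F [-1.1  0.4  0.5]
now mixer -50.8 91.8 212.3
[-53.5  91.2 209. ] [ 0.0028 -0.0006  0.0033]
[-45.9  88.2 209. ] [-0.0048 -0.0037  0.0033]
[-38.6  84.4 209. ] [-0.0121 -0.0074  0.0033]
[-31.8  79.9 209. ] [-0.019  -0.0119  0.0033]
[-25.4  74.8 209. ] [-0.0254 -0.0171  0.0033]
[-19.5  69.  209. ] [-0.0312 -0.0228  0.0033]
[-14.3  62.7 209. ] [-0.0364 -0.0292  0.0033]
[ -9.7  55.9 209. ] [-0.041  -0.036   0.0033]
[ -5.8  48.7 209. ] [-0.0449 -0.0432  0.0033]
[ -2.7  41.1 209. ] [-0.048  -0.0508  0.0033]
[ -0.3  33.2 209. ] [-0.0504 -0.0586  0.0033]
[  1.2  25.2 209. ] [-0.0519 -0.0667  0.0033]
[  2.  17. 209.] [-0.0527 -0.0749  0.0033]
```

Emit:
move_arm(deltas=[[255,-0.006,-0.003,0.001,0],[255,-0.013,-0.007,0.001,0],[255,-0.02,-0.012,0.001,0],[255,-0.026,-0.017,0.001,0],[255,-0.032,-0.023,0.001,0]])

```text
t: 3.45
ee_pos: [595.5, 122.6, 210.7]
orientation: [0.46, 3.108, 0.0]
ft_force: [-0.1, 2.6, 0.5]
width: 0.6
```

```bash
python3 - <<'E'
from h import *
D([S(t) for t in np.arange(.8,-.01,-.1)])
import cv2
K=calibration('side');im=get_image('side');cv2.imwrite('pics/side2.png',cv2.resize(im[160:290,210:370],None,fx=5,fy=4.6))
E
```

```text
t 3.45 roll 0.0 F [-0.1  2.6  0.5]
now mixer -19.0 68.1 210.7
[-25.4  74.8 209. ] [0.0064 0.0067 0.0017]
[-19.5  69.  209. ] [0.0005 0.0009 0.0017]
[-14.3  62.7 209. ] [-0.0047 -0.0054  0.0017]
[ -9.7  55.9 209. ] [-0.0093 -0.0122  0.0017]
[ -5.8  48.7 209. ] [-0.0132 -0.0194  0.0017]
[ -2.7  41.1 209. ] [-0.0163 -0.027   0.0017]
[ -0.3  33.2 209. ] [-0.0187 -0.0348  0.0017]
[  1.2  25.2 209. ] [-0.0202 -0.0429  0.0017]
[  2.  17. 209.] [-0.021  -0.0511  0.0017]
```

View pics/side2.png

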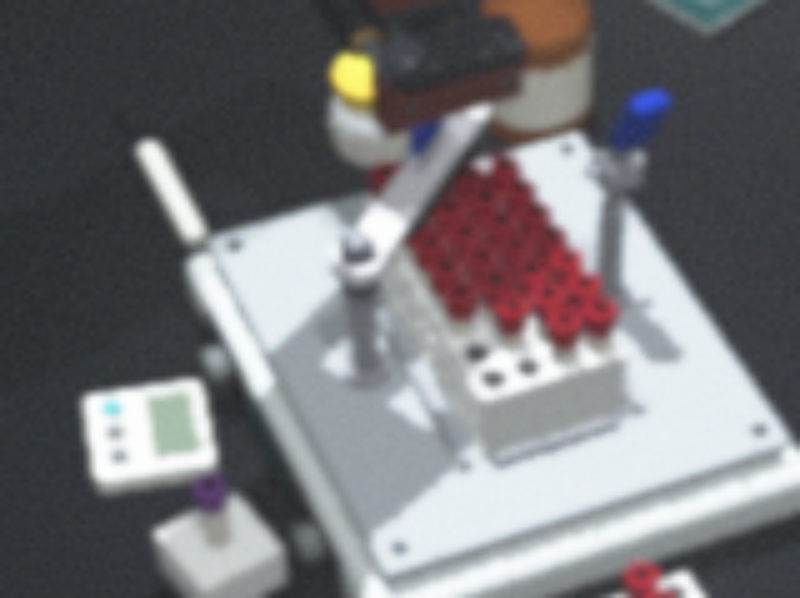

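Emit:
move_arm(deltas=[[255,-0.005,-0.006,0.001,0],[255,-0.009,-0.012,0.001,0],[255,-0.013,-0.019,0.001,0],[255,-0.016,-0.027,0.001,0],[255,-0.018,-0.034,0.001,0]])

```text
t: 3.92
ee_pos: [602.5, 84.6, 209.7]
orientation: [0.46, 3.107, -0.0]
ft_force: [1.2, 1.6, -0.5]
width: 0.3
```

```bash
python3 - <<'E'
from h import *
D([S(t) for t in (.2,.1,0,-.1)])
import cv2
K=calibration('side');im=get_image('side');cv2.imwrite('pics/side3.png',cv2.resize(im[160:290,210:370],None,fx=5,fy=4.6))
E
```

```text
t 3.9167 roll 0.0 F [ 1.2  1.6 -0.5]
now mixer -1.3 33.7 209.7
[ -0.3  33.2 209. ] [-0.001  -0.0005  0.0007]
[  1.2  25.2 209. ] [-0.0025 -0.0086  0.0007]
[  2.  17. 209.] [-0.0033 -0.0167  0.0007]
[  1.9   8.8 209. ] [-0.0032 -0.0249  0.0007]
```

View pics/side3.png

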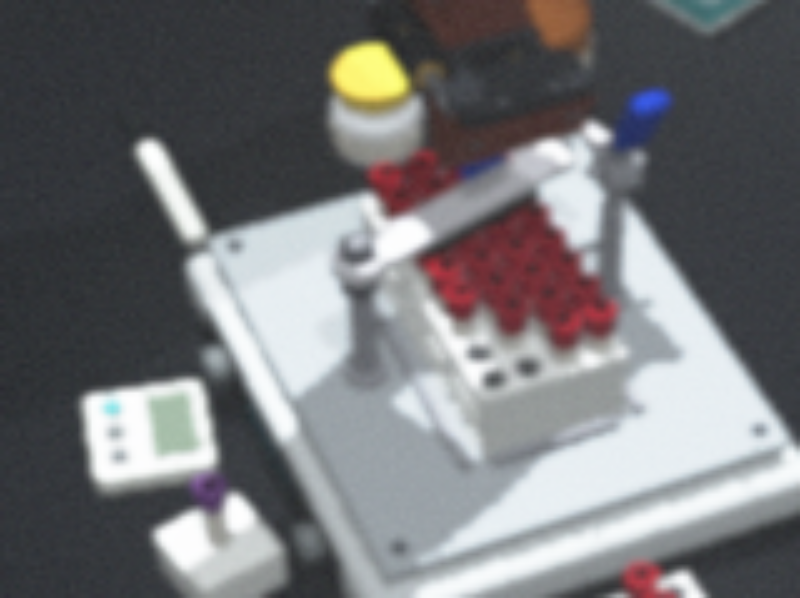

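Emit:
move_arm(deltas=[[255,0,-0.004,0,0],[255,-0.001,-0.008,0,0],[255,-0.002,-0.011,0,0],[255,-0.002,-0.014,0,0],[255,-0.002,-0.014,0,0]])

```text
t: 4.38
ee_pos: [600.1, 71.2, 209.7]
orientation: [-0.46, -3.108, 0.0]
ft_force: [0.1, 0.8, -0.1]
width: 0.4
```

Emit:
move_arm(deltas=[[255,0,-0.001,0,0],[255,0,-0.002,0,0],[255,0,-0.003,0,0],[255,0,-0.003,0,0]])

```text
t: 4.72
ee_pos: [599.4, 68.7, 209.7]
orientation: [0.46, 3.108, 0.0]
ft_force: [0.6, 0.9, 0.0]
width: 0.5
```

Emit:
move_arm(deltas=[[255,0,-0.001,0,0],[255,0,-0.002,0,0],[255,0,-0.002,0,0]])

```text
t: 4.97
ee_pos: [598.8, 66.7, 209.7]
orientation: [0.46, 3.108, -0.0]
ft_force: [0.7, 0.6, -0.1]
width: 0.5
```

Emit:
move_arm(deltas=[[255,0,-0.001,0,0],[255,0,-0.002,0,0],[255,0,-0.002,0,0]])

```text
t: 5.22
ee_pos: [598.2, 64.7, 209.7]
orientation: [-0.46, -3.108, 0.0]
ft_force: [0.6, 0.0, 0.3]
width: 0.1
```

Emit:
move_arm(deltas=[[255,0,-0.001,0,0],[255,0,-0.002,0,0],[255,0,-0.002,0,0]])

```text
t: 5.47
ee_pos: [597.6, 62.9, 209.7]
orientation: [0.46, 3.108, 0.0]
ft_force: [1.2, 0.1, -0.1]
width: 0.4
```

```bash
python3 - <<'E'
from h import *
D([])
import cv2
K=calibration('side');im=get_image('side');cv2.imwrite('pics/side4.png',cv2.resize(im[160:260,230:350],None,fx=6.6,fy=6,interpolation=2))
im=get_image('top');cv2.imwrite('pics/top4.png',cv2.resize(im[180:310,230:390],None,fx=5,fy=4.6,interpolation=2))
E
```

```text
t 5.4667 roll 0.0 F [ 1.2  0.1 -0.1]
now mixer 0.3 11.4 209.7
```

View pics/side4.png

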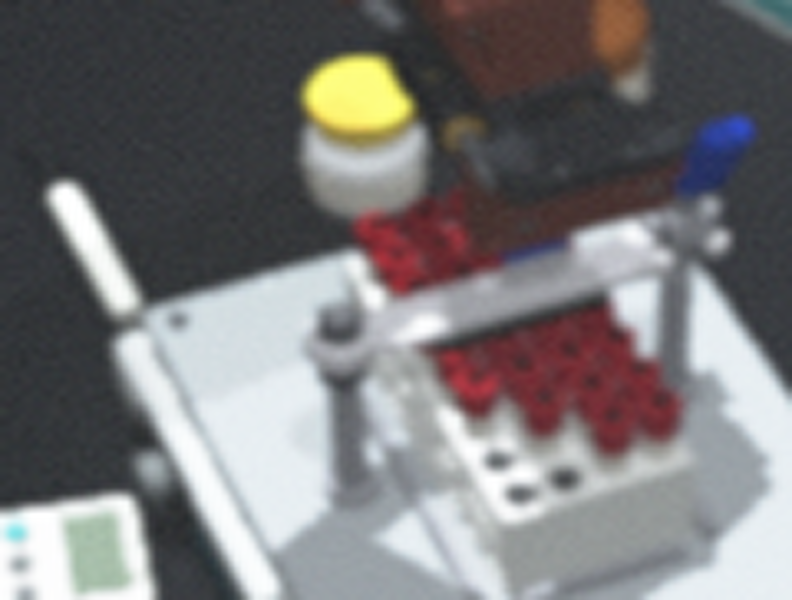

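View pics/top4.png

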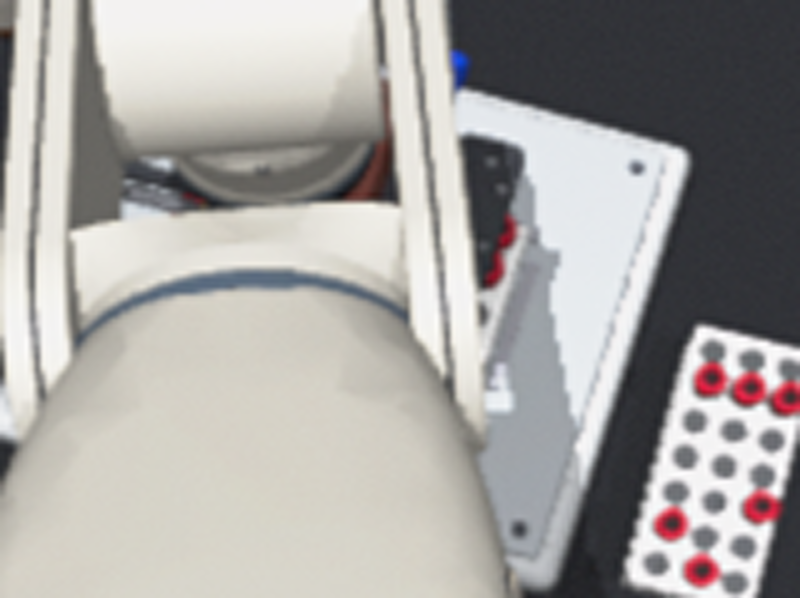

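Emit:
move_arm(deltas=[[255,0,-0.001,0,0],[255,0,-0.002,0,0],[255,0,-0.002,0,0]])

```text
t: 5.82
ee_pos: [597.2, 61.7, 209.8]
orientation: [0.46, 3.107, 0.002]
ft_force: [1.1, 4.4, -0.5]
width: 0.4
```

Emit:
move_arm(deltas=[[255,0,-0.001,0,0],[255,0,-0.002,0,0],[255,0,-0.002,0,0]])

```text
t: 6.07
ee_pos: [596.9, 60.6, 209.8]
orientation: [0.461, 3.107, 0.004]
ft_force: [2.5, 8.8, -0.8]
width: 0.3
```

Emit:
move_arm(deltas=[[255,0,-0.001,0,0],[255,0,-0.002,0,0],[255,0,-0.002,0,0],[255,0,-0.002,0,0]])

```text
t: 6.4
ee_pos: [596.6, 59.6, 209.9]
orientation: [0.46, 3.106, 0.007]
ft_force: [3.3, 11.8, -1.4]
width: 0.7
```

```bash
python3 - <<'E'
from h import *
D([])
import cv2
im=get_image('side')
for n in('strap_tab','lever_end','lever_axle','strap_pivot'):print(n,[(x['location'],x['conf']) for x in place_of('side',n)[:2]])
cv2.imwrite('pics/side5.png',cv2.resize(im[160:260,230:350],None,fx=6.6,fy=6,interpolation=2))
E
```

```text
t 6.4 roll -0.0 F [ 3.3 11.8 -1.4]
now mixer 0.3 8.0 209.9
strap_tab [([600.8, 47.2, 206.1], 0.79)]
lever_end [([651.3, -6.1, 271.2], 0.66)]
lever_axle [([662.3, 30.2, 196.1], 0.68)]
strap_pivot [([530.2, 66.6, 182.2], 0.86)]
```

View pics/side5.png

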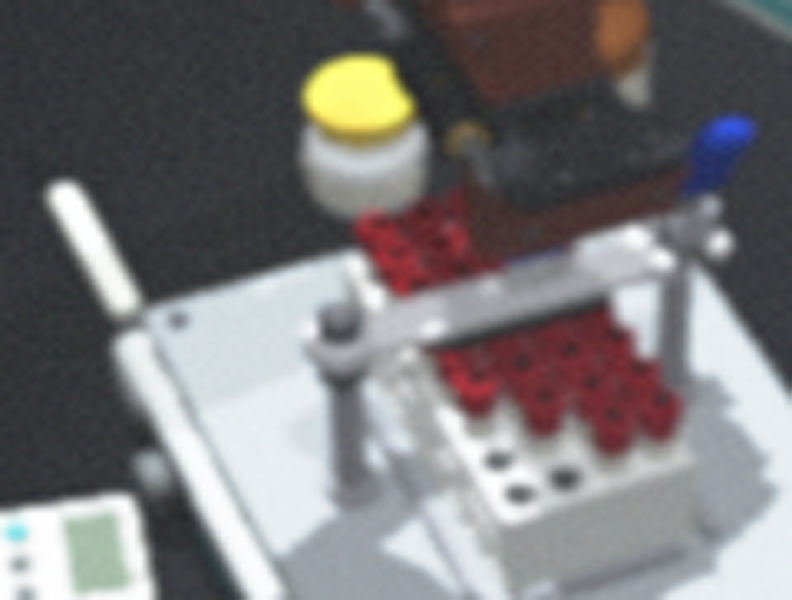

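Emit:
move_arm(deltas=[[255,0,0.01,0,0],[255,0,0.025,0,0],[255,0,0.04,0,0],[255,0,0.04,-0.03,0],[255,0,0.04,-0.065,0]])

```text
t: 7.07
ee_pos: [605.9, 96.8, 272.4]
orientation: [-0.456, -3.102, 0.004]
ft_force: [0.7, -0.7, 0.4]
width: 0.3
```

```bash
cat >> h.py <<'E'
def L(f,r=65,h=10,gap=0): return [70,-r*np.cos(f)+(6+gap)*np.sin(f)+h,192+14+r*np.sin(f)+(6+gap)*np.cos(f)]
E
python3 - <<'E'
from h import *
D([[70,20,272],[70,5,268],L(1.15)])
import cv2
get_image('side')
for n in('strap_tab','rack'):print(n,[(x['location'],x['conf']) for x in place_of('side',n)[:2]])
E
```

```text
t 7.0667 roll 0.002 F [ 0.7 -0.7  0.4]
now mixer -1.6 46.3 272.4
[ 70  20 272] [-0.0715 -0.0265  0.0001]
[ 70   5 268] [-0.0715 -0.0415  0.0041]
[ 70.  -11.1 267.8] [-0.0715 -0.0575  0.0044]
strap_tab [([598.6, 48.5, 206.9], 0.85)]
rack [([592.9, 53.7, 79.0], 0.65)]
```

Emit:
move_arm(deltas=[[255,-0.035,0,0,0],[255,-0.071,0,0,0],[255,-0.071,-0.02,0.003,0],[255,-0.071,-0.04,0.004,0],[255,-0.071,-0.04,0.004,0]])

```text
t: 7.63
ee_pos: [662.6, 34.3, 268.1]
orientation: [-0.462, -3.103, 0.003]
ft_force: [-0.2, -0.2, 0.3]
width: 0.2
```

```bash
python3 - <<'E'
from h import *
D([L(f) for f in (1.15,1.1,1,.9)])
import cv2
im=get_image('side')
cv2.imwrite('pics/side6.png',cv2.resize(im[160:260,250:370],None,fx=6.6,fy=6,interpolation=2))
E
```

```text
t 7.6333 roll -0.001 F [-0.2 -0.2  0.3]
now mixer 70.8 2.9 268.1
[ 70.  -11.1 267.8] [ 0.0007 -0.014   0.0004]
[ 70.  -14.1 266.7] [ 0.0007 -0.0171  0.0015]
[ 70.  -20.1 263.9] [ 0.0007 -0.023   0.0042]
[ 70.  -25.7 260.6] [ 0.0007 -0.0286  0.0075]
```

View pics/side6.png

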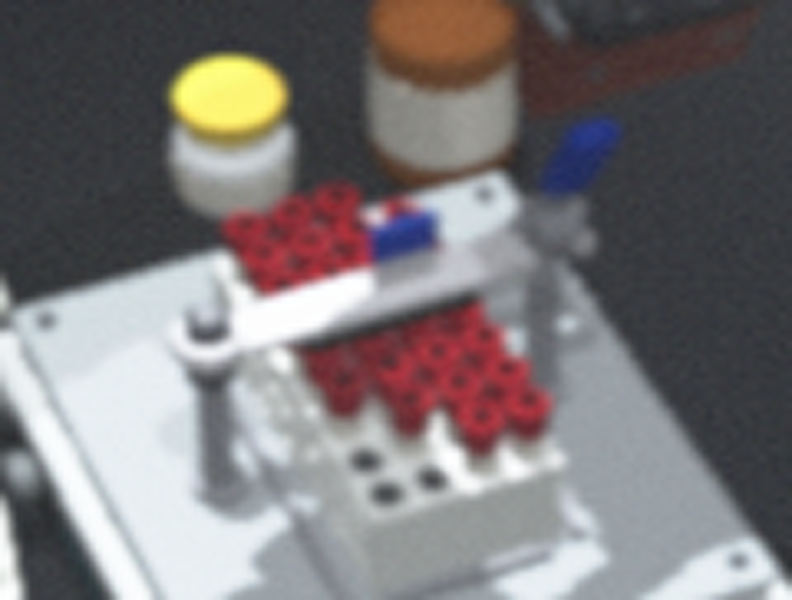

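```bash
python3 - <<'E'
from h import *
import cv2
im=get_image('side');K=calibration('side');o=get_obs();T=R.from_rotvec(o['orientation']).as_matrix()
def px(p):
    q=K['intrinsics']@(K['world_to_cam']@np.r_[p,1])[:3];return (q[:2]/q[2])
s=4
cr=cv2.resize(im[100:250,240:440],None,fx=s,fy=s,interpolation=2)
for n,p in {'tcp':o['ee_pos'],'tip':o['ee_pos']+14*T[:,2],'end':W(70,-36,273),'ax':W(70,0,192)}.items():
    a=((px(p)-[240,100]+.5)*s).astype(int);cv2.circle(cr,tuple(a),2,(0,255,0),-1);cv2.putText(cr,n,tuple(a),0,.5,(0,255,0));print(n,px(p))
cv2.imwrite('pics/side7.png',cr)
E
```

```text
tcp [332.33942425 171.08227812]
tip [332.16214891 175.28944873]
end [339.58296851 181.06294942]
ax [332.07939758 194.90040646]
```

View pics/side7.png

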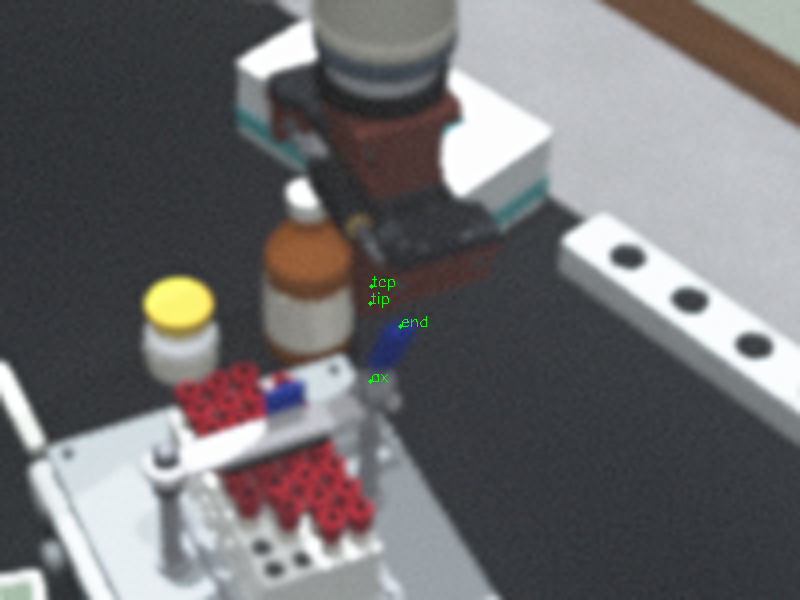

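Emit:
move_arm(deltas=[[255,0,-0.007,0,0],[255,0,-0.014,0.001,0],[255,0,-0.018,0.002,0],[255,0,-0.023,0.004,0],[255,0,-0.028,0.007,0]])

```text
t: 8.15
ee_pos: [656.1, 10.5, 264.7]
orientation: [0.459, 3.106, 0.003]
ft_force: [-0.4, 4.0, 6.0]
width: 0.4
```

```bash
python3 - <<'E'
from h import *
D([L(f) for f in (.9,.8,.7,.6,.5,.4,.3,.2,.1,0)])
get_image('side')
for n in('strap_tab','lever_end'):print(n,[(x['location'],x['conf']) for x in place_of('side',n)[:2]])
E
```

```text
t 8.15 roll 0.001 F [-0.4  4.   6. ]
now mixer 71.5 -21.7 264.7
[ 70.  -25.7 260.6] [ 0.0015 -0.004   0.004 ]
[ 70.  -31.  256.8] [ 0.0015 -0.0093  0.0079]
[ 70.  -35.8 252.5] [ 0.0015 -0.0142  0.0122]
[ 70.  -40.3 247.7] [ 0.0015 -0.0186  0.017 ]
[ 70.  -44.2 242.4] [ 0.0015 -0.0225  0.0222]
[ 70.  -47.5 236.8] [ 0.0015 -0.0259  0.0278]
[ 70.  -50.3 230.9] [ 0.0016 -0.0287  0.0337]
[ 70.  -52.5 224.8] [ 0.0016 -0.0309  0.0398]
[ 70.  -54.1 218.5] [ 0.0016 -0.0324  0.0462]
[ 70. -55. 212.] [ 0.0016 -0.0334  0.0526]
strap_tab [([602.3, 49.8, 208.7], 0.8)]
lever_end [([649.6, -9.2, 269.4], 0.61), ([394.1, -260.0, -2.5], 0.17)]
```

Emit:
move_arm(deltas=[[255,0.001,-0.005,0.004,0],[255,0.001,-0.01,0.008,0],[255,0.001,-0.015,0.013,0],[255,0.001,-0.019,0.018,0],[255,0.001,-0.022,0.024,0]])

```text
t: 8.72
ee_pos: [649.3, -11.5, 241.1]
orientation: [0.459, 3.105, -0.0]
ft_force: [-0.1, -1.2, 7.6]
width: 0.3
```

```bash
python3 - <<'E'
from h import *
import cv2
D([L(f) for f in (.4,.3,.2,.1,0,-.1)])
im=get_image('side')
for n in('strap_tab','lever_end'):print(n,[(x['location'],x['conf']) for x in place_of('side',n)[:2]])
cv2.imwrite('pics/side8.png',cv2.resize(im[140:260,250:410],None,fx=5,fy=5,interpolation=2))
E
```

```text
t 8.7167 roll 0.001 F [-0.1 -1.2  7.6]
now mixer 71.4 -44.8 241.1
[ 70.  -47.5 236.8] [ 0.0014 -0.0028  0.0043]
[ 70.  -50.3 230.9] [ 0.0014 -0.0056  0.0102]
[ 70.  -52.5 224.8] [ 0.0014 -0.0078  0.0163]
[ 70.  -54.1 218.5] [ 0.0015 -0.0093  0.0226]
[ 70. -55. 212.] [ 0.0015 -0.0103  0.0291]
[ 70.  -55.3 205.5] [ 0.0015 -0.0105  0.0356]
strap_tab [([603.2, 48.5, 205.9], 0.92), ([412.3, 60.9, 0.6], 0.33)]
lever_end [([637.1, -42.2, 233.9], 0.47)]
```

View pics/side8.png

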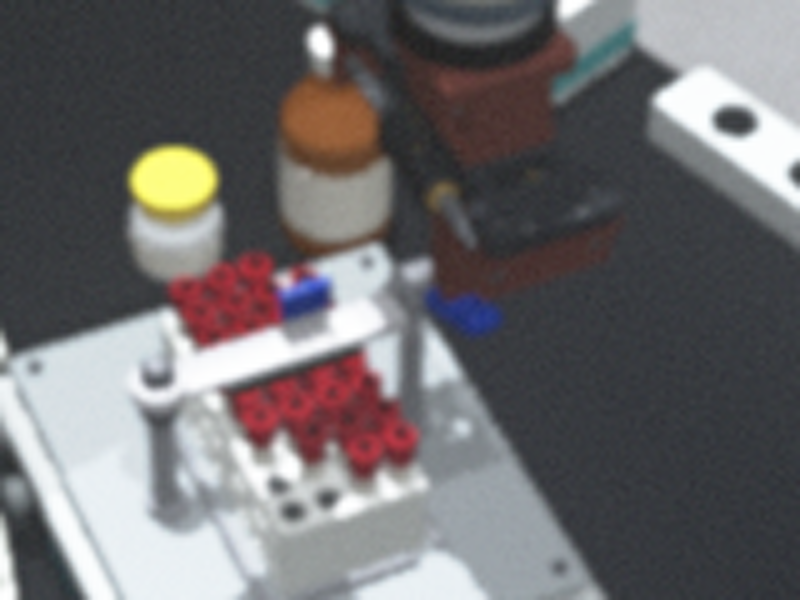

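Emit:
move_arm(deltas=[[255,0.001,-0.003,0.006,0],[255,0.001,-0.005,0.012,0],[255,0.001,-0.006,0.017,0],[255,0.001,-0.007,0.022,0],[255,0.001,-0.007,0.025,0]])

```text
t: 9.28
ee_pos: [645.8, -18.6, 215.2]
orientation: [0.459, 3.106, -0.003]
ft_force: [-1.2, -4.7, 7.8]
width: 0.5
```

Emit:
move_arm(deltas=[[255,0,0,0.001,0],[255,0,0,0.002,0],[255,0,0,0.002,0]])

```text
t: 9.53
ee_pos: [645.8, -18.6, 213.3]
orientation: [0.459, 3.106, -0.003]
ft_force: [-0.1, -3.5, 5.4]
width: 0.5
```

Emit:
move_arm(deltas=[[255,0,0,0.001,0],[255,0,0,0.002,0],[255,0,0,0.003,0],[255,0,0,0.003,0]])

```text
t: 9.87
ee_pos: [645.9, -18.6, 212.9]
orientation: [0.459, 3.105, -0.003]
ft_force: [-6.5, -4.8, 21.4]
width: 0.8
```

Emit:
move_arm(deltas=[[255,0,0,0.001,0],[255,0,0,0.002,0],[255,0,0,0.002,0]])

```text
t: 10.12
ee_pos: [646.0, -18.7, 212.6]
orientation: [0.459, 3.105, -0.003]
ft_force: [-12.1, -4.6, 32.7]
width: 0.5
```

Emit:
move_arm(deltas=[[255,0,0,-0.005,0],[255,0,0,-0.02,0],[255,0,0,-0.05,0],[255,0,0,-0.08,0],[255,0,0,-0.08,0]])

```text
t: 10.53
ee_pos: [648.0, -17.5, 293.6]
orientation: [0.458, 3.099, 0.001]
ft_force: [0.5, 0.5, 0.6]
width: 0.6
```

```bash
python3 - <<'E'
from h import *
import cv2
D([])
im=get_image('side')
for n in('strap_pivot','strap_tab','lever_axle','lever_end','rack','spare_rack','bottle','jar'):print(n,[(x['location'],x['conf']) for x in place_of('side',n)[:1]])
cv2.imwrite('pics/side9.png',cv2.resize(im[140:260,250:410],None,fx=5,fy=5,interpolation=2))
E
```

```text
t 10.5333 roll 0.001 F [0.5 0.5 0.6]
now mixer 71.8 -50.8 293.6
strap_pivot [([528.2, 67.7, 177.9], 0.6)]
strap_tab [([604.2, 45.9, 204.9], 0.74)]
lever_axle [([660.9, 29.1, 195.9], 0.82)]
lever_end [([632.2, -55.2, 193.0], 0.52)]
rack [([590.4, 48.0, 78.8], 0.79)]
spare_rack [([494.9, -136.6, 1.3], 0.88)]
bottle [([781.5, 232.3, 0.9], 0.92)]
jar [([695.3, 274.2, 1.2], 0.7)]
```

View pics/side9.png

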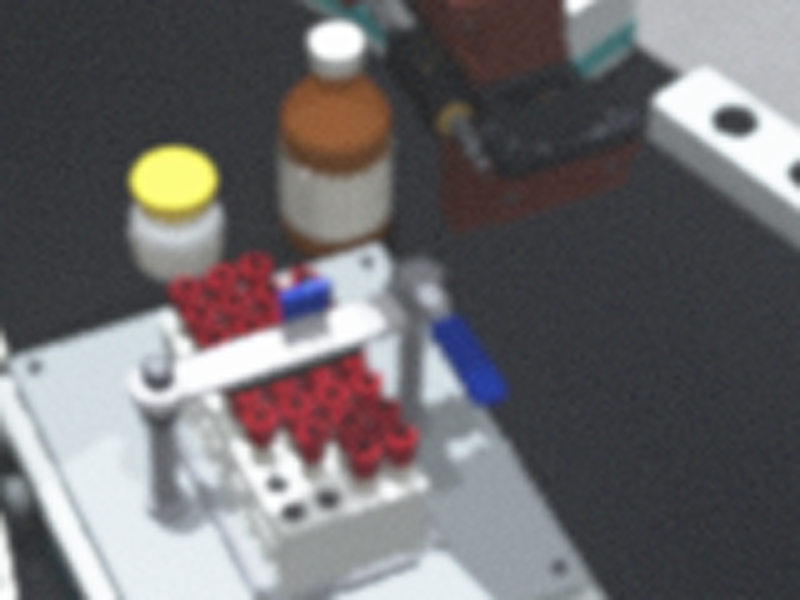

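```bash
python3 - <<'E'
from h import *
import cv2
a=cv2.imread('pics/side0.png',0).astype(np.float32);b=cv2.cvtColor(get_image('side'),cv2.COLOR_BGR2GRAY).astype(np.float32)
for n,(x0,x1,y0,y1) in {'rackfront':(300,337,232,260),'mixer':(340,375,255,280),'spare':(292,362,284,335)}.items():
    w=cv2.createHanningWindow((x1-x0,y1-y0),cv2.CV_32F)
    print(n,cv2.phaseCorrelate(a[y0:y1,x0:x1],b[y0:y1,x0:x1],w))
for _ in range(3):
    get_image('side');print([x['location'] for x in place_of('side','rack')[:1]],[x['location'] for x in place_of('side','lever_end')[:1]])
print(get_obs()['t'])
E
```

```text
rackfront ((0.09609311365591466, 0.06691351742864171), 0.8896800084908804)
mixer ((0.06911759209383561, 0.40998269503209883), 0.7444801375601027)
spare ((0.10817534724801448, 0.03801200322191889), 0.9473259836557961)
[[590.8, 52.8, 80.6]] [[637.2, -53.0, 192.8]]
[[591.8, 55.2, 80.7]] [[635.6, -56.8, 189.7]]
[[590.2, 53.0, 80.2]] [[633.2, -51.9, 192.2]]
11.4833
```

Rack unmoved (0.1 px ≈ 0.2 mm), lever level, strap home, arm clear. Handing in.

```bash
python3 -c "
from workcell import *
print(close_job())"
```

```text
the job is handed in; nothing more can be done
None
```

The strap is home over the rack and the cam lever is locked down. I handed the job in at about 11.5 s; no verdict is reported.

I swung the strap over by its tab with the closed fingers until it met its stop, pressing to about 12 N there while the lever still stood up. I then backed off and pushed the lever down to its stop, pressing to about 33 N, and lifted clear.

**Last checks:**
- **Strap:** the tab lies on the line from pivot to cam, within the measuring error.
- **Lever:** its end is at 190–193 mm, level with its axle at 192 mm.
- **Rack:** it shows a shift of about 0.1 pixel (roughly 0.2 mm) from the start. One of the network's rack readings was 5 mm off, but three repeats and the picture disagreed with it.
- **Bystanders:** the spare rack's picture shift was about 0.1 pixel, and the bottle reads where it was at the start. The jar, checked only late, also reads in place. I did not measure the marker, timer, tip box or tube block again, but nothing came near them.
- **Arm:** the wrist force is about zero and the arm touches nothing.

I could not measure the strap's clamping force on the tubes directly; I infer it from the lever being at its stop.

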